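# Slide the lasting board out to the gauge and hold it

### The arm

A 6-joint arm with a two-finger parallel gripper is mounted at the origin on the work surface. World frame = base frame: x ahead of the robot, y to its left, z up, the work surface at z = 0. Lengths are in mm, angles in rad, forces in N, time in s.
With the tool pointing down it reaches from about 275 to 825 mm from the base axis. Payload 5.2 kg.
Tool frame: the origin (TCP) lies at the very end of the fingers, on their centre line; the grasp point (between the pads) lies 19 mm behind it; y points along the fingers, z is the direction in which the jaws open and shut, and the axes are right-handed (so a half turn about y gives the same grasp; the last joint's range is limited). The gripper opens to 93 mm and grips with 3 to 60 N. Pads are 15 mm wide; open, the fingers measure 128 mm over their backs; the gripper's body (75 mm by 188 mm) begins 65 mm behind the grasp point.
Start: joints at [-1.31, 0.259, 1.535, -0, 1.348, -0.203], TCP at [246.063, -491.892, 218.653] pointing down, gripper open.
Joint ranges: [-3.14, 3.14], [-0.91, 2.08], [0.19, 2.58], [-1.22, 4.36], [0.22, 2.71], [-3.12, 3.12]. Speed limits (rad/s): [2.57, 2.57, 3.14, 3.14, 3.14, 3.14].

### API

Orientations are given as a unit quaternion [w, x, y, z].
In Python, from rig import robot gives the robot as it stands.
- The arm moves only by the tool step_arm, never from a script. Its argument "moves" is a list of rows, each a list of 3 entries, a list of its own where there are three numbers: the shift along the world's x, y, z in m, then the turn, a rotation vector about the world's x, y, z in rad, then the closure, from 0 (fully open) to 1 (shut). In form: [[[x, y, z], [ax, ay, az], jaw], ...]. A call has 1 to 12 rows; each row is the pose to reach, as a shift and turn from the pose measured when the call began; what a row does not reach only later rows make up. A row lasts 1/10 s, in which the tool goes at most 50 mm and 8.59 degrees, less where a joint would pass 70% of its speed; a pose out of reach is approached as far as the arm can. A call with a gripper value outside its range is refused whole. The fingers move at their own pace and stop on an object; "newtons" is the grip in N (left out, the last holds). Time passes only in rows, so rows that repeat a pose let the fingers close. It gives the time, the measured TCP pose, the force and the opening at its end, in the units of the state.
- robot.state(): the state, without advancing time (a new reading comes with each control period).
- robot.read_camera(name): name is "scene" or "side" or "wrist"; returns a dict with "img" (384x512x3 uint8, red, green, blue), "mtx" (3x3 intrinsics, pixels), "extrinsics" (4x4, takes a point from camera to world coordinates); the wrist camera has in their place "hand_eye" (4x4, takes a point from camera to tool coordinates, whose origin is the TCP and whose axes are the tool frame's). Camera axes: x right, y up, looking along -z (the intrinsics and any distortion apply to the point x, -y, -z); pixel columns grow to the right and rows downward; lengths in mm; the calibration is good to about 2 mm. The wrist camera is an equidistant fisheye: a pixel r from the principal point sees the ray r / f radians off the axis. A picture is of the moment at which its call begins: read the wrist's pose just before it. There is no depth.
- robot.hand_in(): hands the job in, once; it reports no verdict.
The state is a dict: "time": time; "joints": joint angles; "qvel": joint speeds; "tau": joint torques, N m; "tcp_pos": TCP position; "ee_rot": TCP orientation; "ft_force": force on the tool from outside, world axes, zero at the start; "ft_torque": the same for the moment, N m; "finger_gap": opening from 0.0 (shut) to 1.0 (fully open).
Only numpy, scipy, OpenCV 4.12 (cv2) and the standard library are available. Lean on these libraries where they do the work, as an engineer would, in place of code of your own. Each camera call takes 0.05 s, during which the arm holds its last target.

### The job

The small shoe form is fixed on a long board that lies on the low wooden stand; slide the board lengthwise, toe first, straight out over the end of the stand until its outer end is level with the pointer blade of the gauge, so that the toe can be worked from below. It gets toe-heavy on the way: keep it flat on the stand, do not lift it or let it tip. Finish while still holding it there, still and level, by gripping or pressing on it, clear of the gauge and with the other things left where they are.

Things in the scene. Friction and masses are not known exactly. Their poses are not given: they have to be found in the camera images.
- stand: Fixed low wooden stand: top plank 340 mm long (x) by 180 wide (y), its top 100 mm above the work surface, on two cross legs. Origin on the work surface under its centre, z up. Its own +x is the outward direction in which the board is to slide; it stands turned differently each time, +x roughly towards the robot's left.
- stand_edge (a point): Middle of the stand's outer top edge, over which the board is slid: 170 mm from the stand's centre along the stand's +x, at the height of its top (100 mm).
- board: Loose plywood board 400 (x) by 110 (y) by 15 mm, flat on the stand, 0.64 to 1 kg in all. Origin: centre of its underside; x towards the outer end. Fixed on it: tan shoe form 225 mm long, 80 high (board x -40 to 185, toe outward) and dark grip block 36 x 36 mm, 42 high (centre x -155). Mass centre at x = 18 mm: at the gauge it tips over the stand's edge unless held down at the inner part; 10 N do.
- board_end (a point): Middle of the top edge of the board's outer end (board x = +200 mm, 15 mm above its underside). At the start it overhangs the stand's outer edge by 40 to 80 mm.
- board_grip (a point): Centre of the top of the grip block (57 mm above the board's underside, 42 mm above the board's upper face; the block's sides are parallel to the board's).
- gauge: Fixed steel gauge beyond the stand's outer end, on its -y side: foot 60 mm across, rod 14 mm thick, 137 high, and an upright blade 5 mm thick (x), 34 long (y), 100 to 130 mm above the work surface, reaching from the rod towards the board's path. Origin under the rod, axes parallel to the stand's. The mark is the blade's middle plane, gauge x = 0, 205 to 245 mm outward of the stand's outer edge.
- gauge_tip (a point): Free end of the pointer blade, 115 mm above the work surface, 80 mm to the side of the stand's centre line; a board sliding straight passes it with about 25 mm to spare.
- tin: Bystander: flat round metal tin, 84 mm across, 36 mm high. Origin at the centre of its underside.
- jar: Bystander: amber jar with black cap, 60 mm across, 85 mm high. Origin at the centre of its underside.
- brush: Bystander: wooden shoe brush 150 by 50 mm, 42 mm high. Origin at the centre of its underside.
- shoe: Bystander: brown leather shoe 275 mm long, about 95 mm wide and 97 mm high. Origin at the middle of its sole's underside, x towards the toe.
Mind the look-alikes: they are no part of the job. Leave any purple look-alike of the gauge alone.

How it is judged:
By the outcome, as a careful person would: the job done as asked, in the order asked, and still so for the second after the job is handed in, while the arm keeps its last pose, push and grip.
It also fails if it takes over 32 s, if anything falls off the work surface, if the arm or the gripper's body presses on something with over 40 N, if the wrist force passes 120 N, or if a joint passes its speed limit or range.

## Working session

There is one attempt and no reset: what is moved stays moved. The work goes in short steps, Python scripts to look and compute and a tool call to move; the robot and the scene stay as the last step left them, time stands still between calls to the robot, and variables do not carry over. Pictures are saved under pics/ and viewed, and the job is handed in when it is done.

Besides the shell and the picture viewer there is one more tool, called after "Call:" as name(argument=value, ...) on one line, values as JSON. step_arm: Moves the arm, as the interface text tells. Its arguments: {"type":"object","properties":{"moves":{"type":"array"},"newtons":{"type":"number"}},"required":["moves"]}

```bash
ls; mkdir -p pics
python3 - <<'E'
from rig import robot
import cv2,pickle
s=robot.state();print(s)
d={}
for n in("scene","side","wrist"):
    c=robot.read_camera(n);d[n]=c
    cv2.imwrite(f"pics/{n}0.png",c["img"][:,:,::-1])
    print(n,c["mtx"].tolist(),[ (k,v.tolist() if hasattr(v,'tolist') else v) for k,v in c.items() if k not in("img","mtx")])
pickle.dump((s,d),open("c0.pkl","wb"))
E
```

```text
pics
{'time': 0.0, 'joints': array([-1.30981533e+00,  2.59329760e-01,  1.53606469e+00, -2.89365582e-05,
        1.34797937e+00, -2.02773777e-01]), 'qvel': array([ 3.83227909e-05,  4.13753066e-04, -1.99867265e-03, -2.39646455e-04,
        1.74856813e-04,  2.17526320e-04]), 'tau': array([-1.43802103e-03, -4.37315619e+01, -2.84001768e+01,  7.18094828e-02,
        4.13790811e-02, -1.33088402e-04]), 'tcp_pos': array([ 245.90371049, -491.36869526,  217.83220379]), 'ee_rot': array([ 0.16247057, -0.16252716,  0.68881064, -0.68755228]), 'ft_force': array([-0.00414717, -0.35634152,  0.61417488]), 'ft_torque': array([-0.01832924, -0.05256305,  0.06482034]), 'finger_gap': 0.9998274705692223}
scene [[459.10705278316266, 0.0, 257.5806584542964], [0.0, 459.10705278316266, 199.1894125264381], [0.0, 0.0, 1.0]] [('extrinsics', [[-0.8635773824133475, -0.4152898108691939, 0.2859518798195596, 986.7880311593426], [0.5042006767187552, -0.7067814852126704, 0.49622737707317316, 777.905401965062], [-0.0039726792546108895, 0.5727078706887142, 0.8197499086128274, 1402.743825500319], [0.0, 0.0, 0.0, 1.0]])]
side [[441.93661505246337, 0.0, 251.60828141324725], [0.0, 441.93661505246337, 190.03381216006355], [0.0, 0.0, 1.0]] [('extrinsics', [[-0.9622812207480176, 0.20729761118389084, -0.176188968420721, 282.2159408615867], [-0.27201520294892045, -0.7444244067498031, 0.6097868742436666, 929.9881711170958], [-0.004752005930451234, 0.6347125357456366, 0.7727337286588317, 1268.6739722014156], [0.0, 0.0, 0.0, 1.0]])]
wrist [[297.3186396354542, 0.0, 256.4701895869653], [0.0, 297.3186396354542, 194.70078588875973], [0.0, 0.0, 1.0]] [('hand_eye', [[-0.00018136110478380674, -0.9562970072168236, -0.29239699228325483, -82.36908350377074], [-0.0004767994128412991, 0.2923970465493115, -0.9562968889584227, -165.3699067810238], [0.9999998698852253, -3.402034604565102e-05, -0.0005089913029404761, -1.4363939917643176], [0.0, 0.0, 0.0, 1.0]])]
```

View pics/scene0.png

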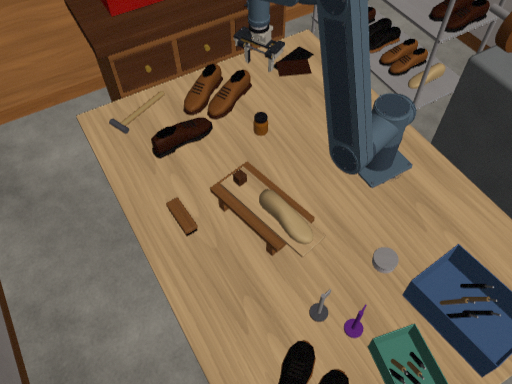

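View pics/side0.png

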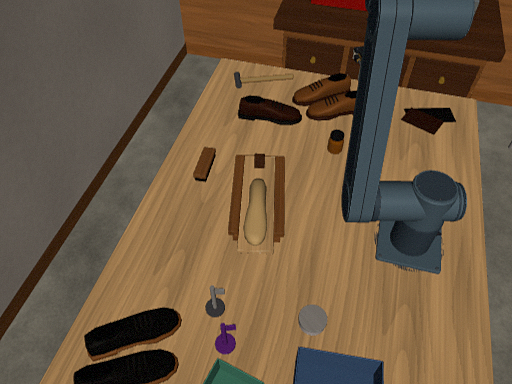

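View pics/wrist0.png

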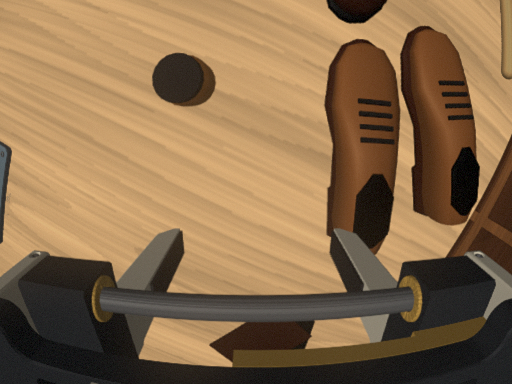

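The pictures show the stand and board mid-table, the grip block at its far (−y) end, and the grey gauge with its purple twin beyond. I'll enlarge these areas.

Run:
```python
import cv2
def crop(src,x,y,w,h,f,out):
    i=cv2.imread(src)[y:y+h,x:x+w]; i=cv2.resize(i,None,fx=f,fy=f,interpolation=cv2.INTER_CUBIC)
    cv2.imwrite(out,i)
crop("pics/scene0.png",205,155,130,100,6,"pics/s_a.png")
crop("pics/scene0.png",295,280,80,65,8,"pics/s_b.png")
crop("pics/side0.png",220,145,80,110,5,"pics/d_a.png")
crop("pics/side0.png",190,275,80,80,7,"pics/d_b.png")
```

```text
(no output)
```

View pics/s_a.png

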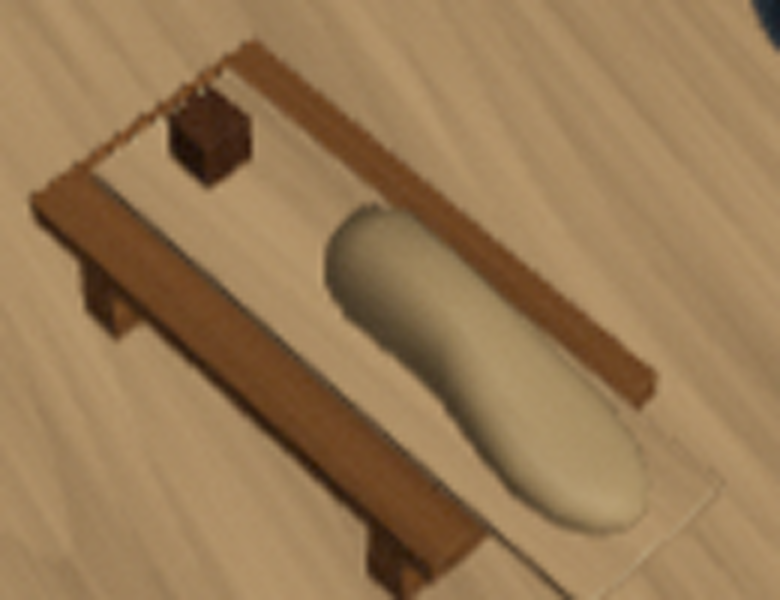

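View pics/s_b.png

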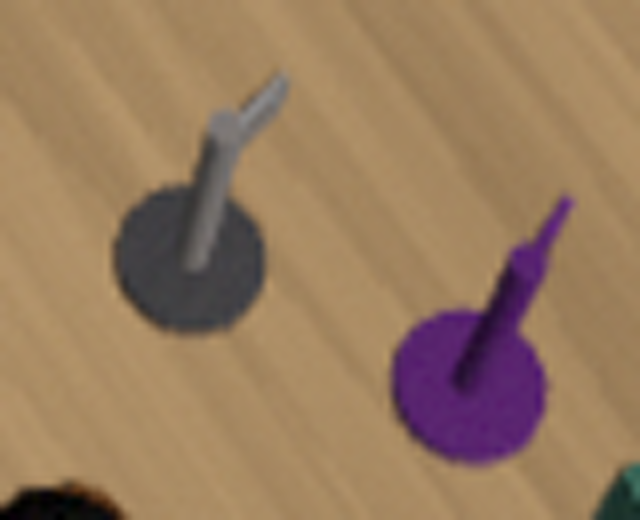

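View pics/d_a.png

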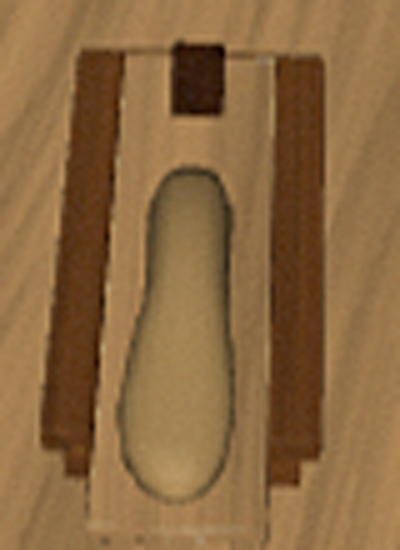

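View pics/d_b.png

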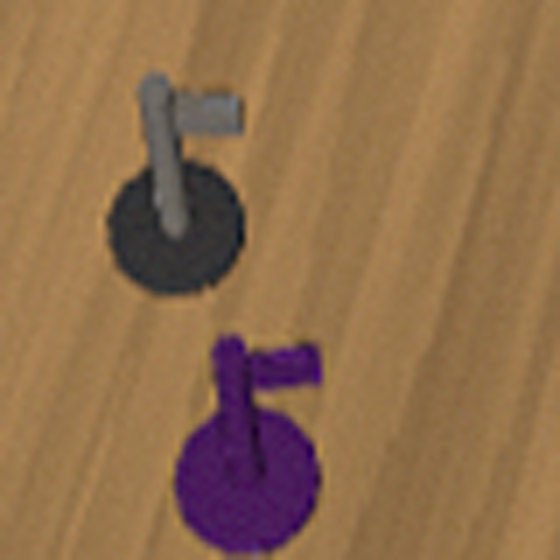

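```bash
cat > h.py <<'E'
import numpy as np, cv2, pickle
from scipy.optimize import least_squares
from scipy.spatial.transform import Rotation as R
def proj(c,P):
    E=c["extrinsics"]; P=np.atleast_2d(P)
    q=(P-E[:3,3])@E[:3,:3]; K=c["mtx"]
    return np.c_[K[0,0]*q[:,0]/-q[:,2]+K[0,2], K[1,1]*-q[:,1]/-q[:,2]+K[1,2]]
def ray(c,uv):
    K=c["mtx"];E=c["extrinsics"]
    d=np.array([(uv[0]-K[0,2])/K[0,0],-(uv[1]-K[1,2])/K[1,1],-1.])
    return E[:3,3],E[:3,:3]@d
def onz(c,uv,z):
    o,d=ray(c,uv); return o+d*(z-o[2])/d[2]
def Rq(s):
    w,x,y,z=s["ee_rot"]; return R.from_quat([x,y,z,w])
def wproj(c,s,P):
    H=c["hand_eye"]; P=np.atleast_2d(P)
    t=Rq(s).inv().apply(P-s["tcp_pos"]); q=(t-H[:3,3])@H[:3,:3]
    q=q*[1,-1,-1]; r=np.hypot(q[:,0],q[:,1]); th=np.arctan2(r,q[:,2])
    K=c["mtx"]; return np.c_[K[0,0]*th*q[:,0]/r+K[0,2],K[1,1]*th*q[:,1]/r+K[1,2]]
def wonz(c,s,uv,z):
    H=c["hand_eye"];K=c["mtx"]
    a=(np.array(uv)-K[:2,2])/K[0,0]; th=np.hypot(*a)
    d=np.r_[np.sin(th)*a/th,np.cos(th)]*[1,-1,-1]
    d=Rq(s).apply(H[:3,:3]@d); o=Rq(s).apply(H[:3,3])+s["tcp_pos"]
    return o+d*(z-o[2])/d[2]
def pose(p,z,L):
    c,s_=np.cos(p[2]),np.sin(p[2]); L=np.asarray(L,float)
    return np.c_[p[0]+c*L[:,0]-s_*L[:,1],p[1]+s_*L[:,0]+c*L[:,1],z+L[:,2]]
def fit(L,obs,z,p0):  # obs: list (cam, idx, uv)
    f=lambda p:np.concatenate([proj(c,pose(p,z,[L[i]]))[0]-uv for c,i,uv in obs])
    r=least_squares(f,p0,loss='soft_l1',x_scale=[1,1,.01]); return r.x,f(r.x).reshape(-1,2)
E
cat > m1.py <<'E'
from h import *
s,d=pickle.load(open("c0.pkl","rb"));S,D=d["scene"],d["side"]
cs=lambda u,v:np.array([205+(u+.5)/6-.5,155+(v+.5)/6-.5])
cb=lambda u,v:np.array([295+(u+.5)/8-.5,280+(v+.5)/8-.5])
ds=lambda u,v:np.array([220+(u+.5)/5-.5,145+(v+.5)/5-.5])
db=lambda u,v:np.array([190+(u+.5)/7-.5,275+(v+.5)/7-.5])
print("Rtool",Rq(s).as_matrix().round(3).tolist())
g=[onz(S,cs(*q),100) for q in((252,42),(35,200),(655,375))];print(np.round(g,1))
# stand corners: 0 (-,+y)...
LS=[[-170,90,0],[-170,-90,0],[170,90,0],[170,-90,0]]
obs=[(S,0,cs(252,42)),(S,1,cs(35,200)),(S,2,cs(655,375)),(S,3,cs(430,578)),(D,1,ds(80,50)),(D,0,ds(325,57)),(D,3,ds(42,438)),(D,2,ds(322,450))]
import sys
c0=np.mean([onz(S,cs(655,375),100),onz(S,cs(35,200),100)],0)
ps,r=fit(LS,obs,100,[c0[0],c0[1],1.5]);print("stand",ps.round(3),r.round(1).tolist())
LB=[[200,55,15],[200,-55,15],[-200,55,15],[-200,-55,15]]
obs=[(S,0,cs(720,485)),(S,1,cs(590,600)),(S,2,cs(230,70)),(S,3,cs(92,172)),(D,1,ds(88,525)),(D,0,ds(268,530)),(D,3,ds(125,55)),(D,2,ds(275,60))]
pb,r=fit(LB,obs,100,ps);print("board",pb.round(3),r.round(1).tolist())
def tri(a,b):
    (o1,d1),(o2,d2)=ray(S,a),ray(D,b)
    A=np.c_[d1,-d2];t=np.linalg.lstsq(A,o2-o1,rcond=None)[0]
    p,q=o1+t[0]*d1,o2+t[1]*d2; return (p+q)/2,np.linalg.norm(p-q)
tip=tri(cb(284,84),db(242,115));print("tip",tip)
foot=[onz(S,cb(190,258),4),onz(D,db(176,228),4)];print("foot",foot)
u=lambda p,P:((np.array(P)[:2]-p[:2])@np.array([[np.cos(p[2]),-np.sin(p[2])],[np.sin(p[2]),np.cos(p[2])]])).round(1)
for P in(tip[0],onz(S,cb(284,84),115),onz(D,db(242,115),115),*foot): print("in stand",u(ps,P),"in board",u(pb,P))
print("board in stand",u(ps,pb),pb[2]-ps[2],"grip",pose(pb,100,[[-155,0,57]]))
# overlay
for n,c in(("scene",S),("side",D)):
    i=c["img"][:,:,::-1].copy();i=cv2.resize(i,None,fx=4,fy=4,interpolation=cv2.INTER_CUBIC)
    def poly(p,z,L,col):
        q=((proj(c,pose(p,z,L))+.5)*4-.5).round().astype(int);cv2.polylines(i,[q],True,col,1)
    poly(ps,100,[LS[k] for k in(0,1,3,2)],(0,0,255));poly(pb,100,[LB[k] for k in(0,1,3,2)],(255,0,0))
    poly(pb,100,[[-155+a,b,57] for a,b in((18,18),(18,-18),(-18,-18),(-18,18))],(0,255,0))
    poly(pb,100,[[-155+a,b,15] for a,b in((18,18),(18,-18),(-18,-18),(-18,18))],(0,255,255))
    y,x,=(145,205) if n=="scene" else (145,200)
    cv2.imwrite(f"pics/ov_{n}.png",i[y*4:y*4+480,x*4:x*4+560])
E
python3 m1.py
```

```text
Rtool [[-0.894, -0.0, 0.447], [-0.447, 0.002, -0.894], [-0.0, -1.0, -0.002]]
[[ 482.2 -176.6  100. ]
 [ 651.2 -136.7  100. ]
 [ 406.3  148.6  100. ]]
stand [527.423   7.648   1.795] [[0.9, -0.8], [-0.6, -0.1], [1.9, 0.5], [1.3, -1.0], [-0.5, -0.1], [-0.4, 0.2], [-1.0, -0.5], [-0.3, -0.7]]
board [516.525  50.938   1.802] [[1.6, -0.5], [-0.1, 1.2], [-0.1, -0.7], [-0.2, -0.8], [-0.3, 0.3], [-0.1, 0.6], [-0.5, -0.7], [-0.0, -0.8]]
tip (array([518.84576073, 397.92105927, 116.76558489]), np.float64(2.271582793170773))
foot [array([552.48394094, 404.98513009,   4.        ]), array([553.28289269, 405.83021607,   4.        ])]
in stand [382.4 -78.4] in board [337.2 -81.9]
in stand [381.  -76.9] in board [335.8 -80.4]
in stand [382.7 -79. ] in board [337.4 -82.5]
in stand [ 381.8 -112.7] in board [ 336.3 -116.2]
in stand [ 382.5 -113.7] in board [ 337.  -117.2]
board in stand [44.6  1. ] 0.007442200758551065 grip [[552.09355258 -99.92541968 157.        ]]
```

View pics/ov_scene.png

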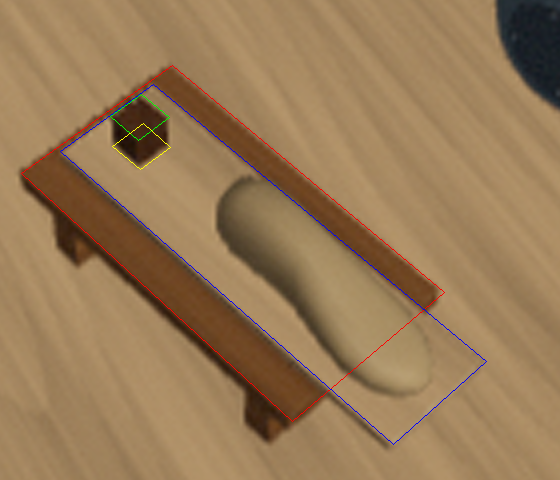

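View pics/ov_side.png

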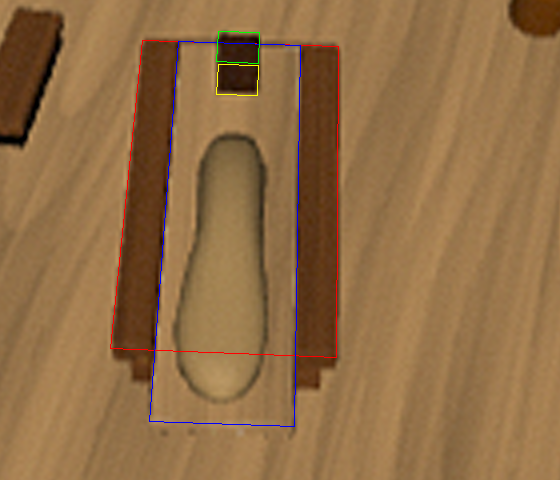

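Both overlays fit well: board yaw is about 1.80 and there are about 137 mm to slide. Next I'll hover between the board end and the gauge for a closer wrist view.

Call:
step_arm(moves=[[[0.04, 0.04, 0.03], [0, 0, -0.1], 0], [[0.08, 0.09, 0.06], [0, 0, -0.232], 0], [[0.12, 0.14, 0.065], [0, 0, -0.232], 0], [[0.15, 0.19, 0.065], [0, 0, -0.232], 0], [[0.18, 0.24, 0.065], [0, 0, -0.232], 0], [[0.2, 0.29, 0.065], [0, 0, -0.232], 0], [[0.2, 0.34, 0.065], [0, 0, -0.232], 0], [[0.2, 0.39, 0.065], [0, 0, -0.232], 0], [[0.2, 0.44, 0.065], [0, 0, -0.232], 0], [[0.2, 0.49, 0.065], [0, 0, -0.232], 0], [[0.2, 0.54, 0.065], [0, 0, -0.232], 0], [[0.195, 0.59, 0.065], [0, 0, -0.232], 0]])

```text
time: 1.35
tcp_pos: [442.5, 39.1, 282.9]
ee_rot: [0.082, -0.082, 0.703, -0.702]
ft_force: [-0.0, 0.7, -0.6]
finger_gap: 0.999
```

Call:
step_arm(moves=[[[0, 0.05, 0], [0, 0, 0], 0], [[0, 0.1, 0], [0, 0, 0], 0], [[0, 0.15, 0], [0, 0, 0], 0], [[-0.005, 0.2, 0], [0, 0, 0], 0], [[-0.01, 0.25, 0], [0, 0, 0], 0], [[-0.01, 0.268, 0], [0, 0, 0], 0], [[-0.01, 0.268, 0], [0, 0, 0], 0], [[-0.01, 0.268, 0], [0, 0, 0], 0], [[-0.01, 0.268, 0], [0, 0, 0], 0], [[-0.01, 0.268, 0], [0, 0, 0], 0]])

```text
time: 2.35
tcp_pos: [432.8, 305.8, 282.9]
ee_rot: [0.081, -0.081, 0.703, -0.702]
ft_force: [-0.5, -0.5, 0.5]
finger_gap: 1.002
```

Run:
```python
from rig import robot
import cv2,pickle
s=robot.state();c=robot.read_camera("wrist");print(s["tcp_pos"],s["time"])
pickle.dump((s,c),open("w1.pkl","wb"))
cv2.imwrite("pics/w1.png",cv2.resize(c["img"][:,:,::-1],(800,600),interpolation=cv2.INTER_CUBIC))
```

```text
[432.82128837 305.77939017 282.9466463 ] 2.35
```

View pics/w1.png

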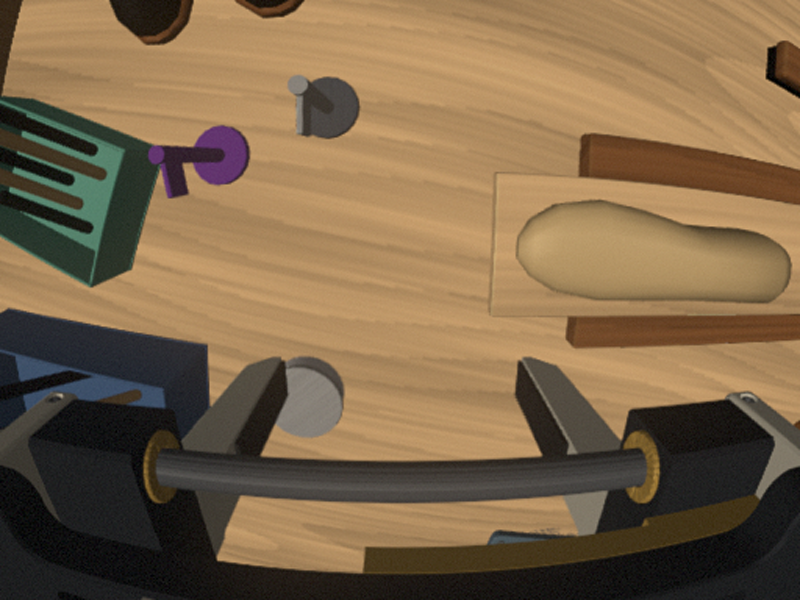

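The wrist view shows the grey gauge's blade near (300,115), the board's outer end from (495,173) to (490,316), and the stand's outer corners. I'll zoom in.

Run:
```python
from h import *
s,c=pickle.load(open("w1.pkl","rb"))
i=c["img"][:,:,::-1]
def crop(x,y,w,h,f,o): cv2.imwrite(o,cv2.resize(i[y:y+h,x:x+w],None,fx=f,fy=f,interpolation=cv2.INTER_CUBIC))
crop(175,40,64,56,10,"pics/w1g.png"); crop(300,75,100,150,4,"pics/w1b.png")
```

```text
(no output)
```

View pics/w1g.png

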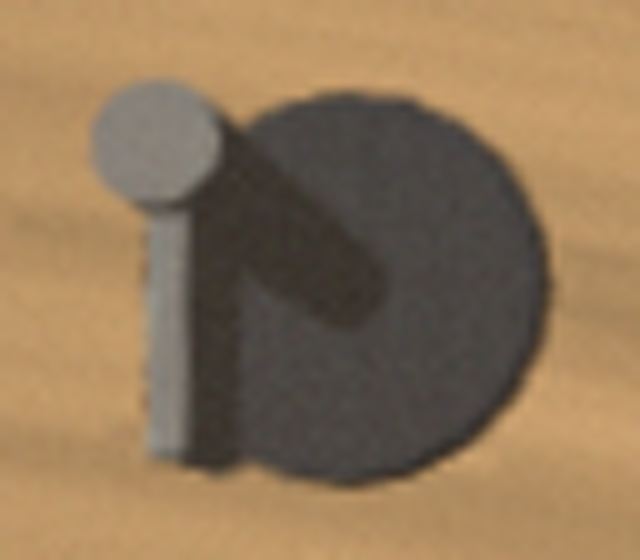

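View pics/w1b.png

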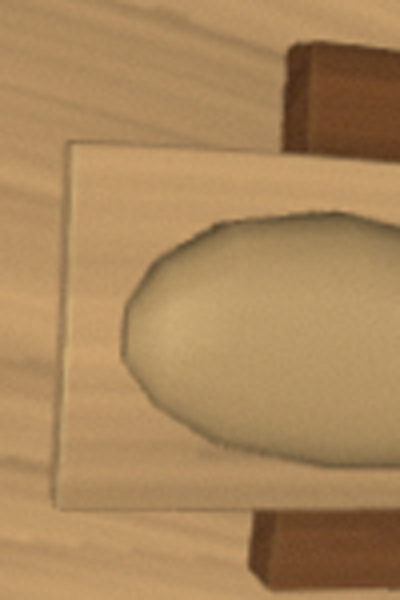

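```bash
cat > m2.py <<'E'
from h import *
s,c=pickle.load(open("w1.pkl","rb"))
g=lambda u,v:(175+(u+.5)/10-.5,40+(v+.5)/10-.5)
b=lambda u,v:(300+(u+.5)/4-.5,75+(v+.5)/4-.5)
tip=wonz(c,s,g(168,457),130);rod=wonz(c,s,g(157,142),137);foot=wonz(c,s,g(352,288),4)
B1=wonz(c,s,b(71,143),115);B0=wonz(c,s,b(61,508),115)
S1=wonz(c,s,b(312,43),100);S0=wonz(c,s,b(272,588),100)
for n in"tip rod foot B1 B0 S1 S0".split():print(n,eval(n).round(1))
def ang(a,b2):d=b2-a;return np.arctan2(d[1],d[0])-np.pi/2
print("yaw board",ang(B1,B0),np.linalg.norm(B1-B0),"stand",ang(S1,S0),np.linalg.norm(S1-S0))
for yaw in(1.795,1.80,1.81):
    x=np.array([np.cos(yaw),np.sin(yaw)]);y=np.array([-x[1],x[0]])
    e=((B1+B0)/2)[:2];se=((S1+S0)/2)[:2]
    print(yaw,"slide",(tip[:2]-e)@x,"rod",(rod[:2]-e)@x,"foot",(foot[:2]-e)@x,"mark-edge",(tip[:2]-se)@x,"lat tip",(tip[:2]-e)@y,(tip[:2]-se)@y,"lat b-s",(e-se)@y)
    print("block",e-355*x)
E
python3 m2.py
```

```text
tip [520.6 399.2 130. ]
rod [553.5 406.4 137. ]
foot [554.1 406.6   4. ]
B1 [525.  258.8 115. ]
B0 [420.7 232.8 115. ]
S1 [577.2 190.3 100. ]
S0 [406.  149.6 100. ]
yaw board -4.467926464341344 107.51830891567865 stand -4.479159418177053 175.99925566339022
1.795 slide 138.92621939524264 rod 138.6566127064935 foot 138.65469392452388 mark-edge 217.07951043567869 lat tip -80.6635901393272 -79.25262473119575 lat b-s 1.4109654081314535
block [ 551.77705876 -100.29756198]
1.8 slide 138.52116655091078 rod 138.08340826567408 foot 138.07828846693226 mark-edge 216.6805354748896 lat tip -81.35721004923468 -80.33702710514476 lat b-s 1.0201829440899295
block [553.50663931 -99.89860138]
1.81 slide 137.70068200927506 rod 136.92665756637382 foot 136.9151361980938 mark-edge 215.86634465678523 lat tip -82.7383308013944 -82.49977952877003 lat b-s 0.2385512726243658
block [556.95970797 -99.07476174]
```

Slide is about 138 mm, block at about (552.5, −100), and the tool yaw already matches. Moving above the block.

Call:
step_arm(moves=[[[0.015, -0.045, 0], [0, 0, 0], 0], [[0.03, -0.09, 0], [0, 0, 0], 0], [[0.045, -0.135, 0], [0, 0, 0], 0], [[0.06, -0.18, 0], [0, 0, 0], 0], [[0.075, -0.225, 0], [0, 0, 0], 0], [[0.09, -0.27, 0], [0, 0, 0], 0], [[0.105, -0.315, 0], [0, 0, 0], 0], [[0.115, -0.36, -0.02], [0, 0, 0], 0], [[0.12, -0.406, -0.05], [0, 0, 0], 0], [[0.12, -0.406, -0.08], [0, 0, 0], 0], [[0.12, -0.406, -0.08], [0, 0, 0], 0], [[0.12, -0.406, -0.08], [0, 0, 0], 0]])

```text
time: 3.6
tcp_pos: [552.4, -100.4, 203.3]
ee_rot: [0.08, -0.081, 0.703, -0.702]
ft_force: [-0.0, 0.5, -0.6]
finger_gap: 1.001
```

Run:
```python
from rig import robot
from h import *
s=robot.state();c=robot.read_camera("wrist");print(s["tcp_pos"],s["time"],s["ft_force"],Rq(s).as_matrix().round(4).tolist())
pickle.dump((s,c),open("w2.pkl","wb"))
i=cv2.resize(c["img"][:,:,::-1],(800,600),interpolation=cv2.INTER_CUBIC)
pb=[516.5,50.9,1.802]
for z in(57,15):
    q=wproj(c,s,pose(pb,100,[[-155+a,b,z] for a,b in((18,18),(18,-18),(-18,-18),(-18,18))]))*800/512
    cv2.polylines(i,[q.round().astype(int)],True,(0,255,0),1)
cv2.imwrite("pics/w2.png",i)
```

```text
[ 552.3718407 -100.4015987  203.313675 ] 3.6 [-0.04843229  0.52253512 -0.61103936] [[-0.9741, -0.0007, 0.2263], [-0.2263, 0.0022, -0.9741], [0.0002, -1.0, -0.0023]]
```

View pics/w2.png

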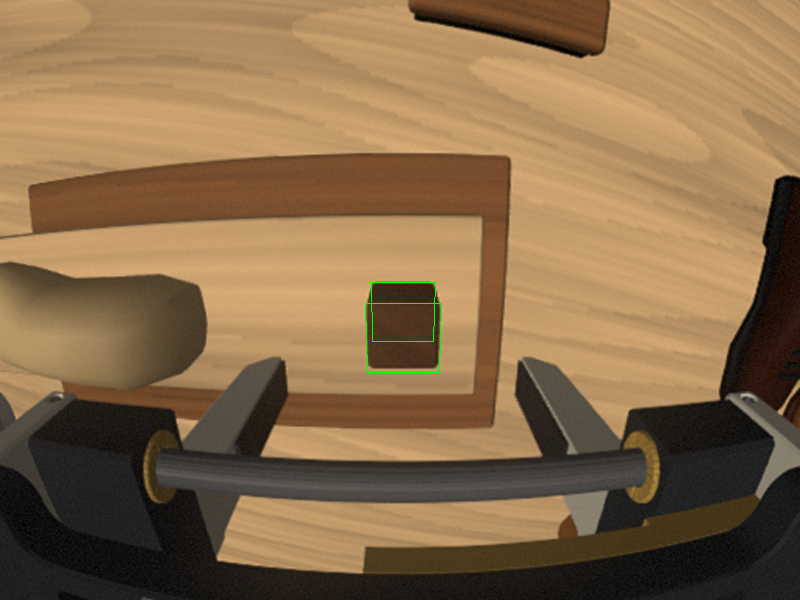

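The block (about (403,335)) sits centred between the fingers and matches the model. Descending and gripping.

Call:
step_arm(moves=[[[0, 0, -0.03], [0, 0, 0], 0], [[0, 0, -0.06], [0, 0, 0], 0], [[0, 0, -0.075], [0, 0, 0], 0], [[0, 0, -0.079], [0, 0, 0], 0.2], [[0, 0, -0.079], [0, 0, 0], 0.4], [[0, 0, -0.079], [0, 0, 0], 0.5], [[0, 0, -0.079], [0, 0, 0], 0.7], [[0, 0, -0.079], [0, 0, 0], 0.8], [[0, 0, -0.079], [0, 0, 0], 0.8], [[0, 0, -0.079], [0, 0, 0], 0.8], [[0, 0, -0.079], [0, 0, 0], 0.8], [[0, 0, -0.079], [0, 0, 0], 0.8]], newtons=30)

```text
time: 4.85
tcp_pos: [553.4, -100.5, 125.7]
ee_rot: [0.082, -0.08, 0.703, -0.702]
ft_force: [0.1, -1.5, 0.2]
finger_gap: 0.384
```

Run:
```python
from rig import robot
s=robot.state();print(s["tcp_pos"],s["time"],s["ft_force"],s["ft_torque"],s["finger_gap"]*93)
```

```text
[ 553.39107688 -100.46309234  125.68746769] 4.85 [ 0.14226783 -1.45062385  0.16244765] [-0.17610221 -0.01440348 -0.03405323] 35.75085044046439
```

Gripped at 36 mm. Adding a slight down-press, then testing.

Call:
step_arm(moves=[[[0, 0, -0.001], [0, 0, 0], 0.8], [[0, 0, -0.002], [0, 0, 0], 0.8], [[0, 0, -0.002], [0, 0, 0], 0.8], [[0, 0, -0.002], [0, 0, 0], 0.8]], newtons=40)

```text
time: 5.25
tcp_pos: [553.4, -100.5, 125.6]
ee_rot: [-0.082, 0.08, -0.702, 0.703]
ft_force: [-4.7, 0.9, 14.2]
finger_gap: 0.383
```

Call:
step_arm(moves=[[[-0.0011, 0.0049, -0.002], [0, 0, 0], 0.8], [[-0.0034, 0.0146, -0.002], [0, 0, 0], 0.8], [[-0.0057, 0.0244, -0.002], [0, 0, 0], 0.8], [[-0.0079, 0.0341, -0.002], [0, 0, 0], 0.8], [[-0.0102, 0.0438, -0.002], [0, 0, 0], 0.8], [[-0.0125, 0.0536, -0.002], [0, 0, 0], 0.8], [[-0.0136, 0.0584, -0.002], [0, 0, 0], 0.8], [[-0.0136, 0.0584, -0.002], [0, 0, 0], 0.8], [[-0.0136, 0.0584, -0.002], [0, 0, 0], 0.8]])

```text
time: 6.15
tcp_pos: [541.8, -43.5, 125.6]
ee_rot: [-0.083, 0.078, -0.701, 0.704]
ft_force: [1.6, -3.6, 8.6]
finger_gap: 0.381
```

Run:
```python
from rig import robot
from h import *
s=robot.state();print(s["tcp_pos"],s["ft_force"],s["ft_torque"],Rq(s).as_matrix().round(4).tolist())
```

```text
[541.78014086 -43.45217858 125.59641511] [ 1.6229585  -3.58076432  8.57327773] [-0.12832528  0.28889308  0.00751871] [[-0.9739, 0.0077, 0.227], [-0.227, -0.0023, -0.9739], [-0.007, -1.0, 0.004]]
```

Call:
step_arm(moves=[[[-0.0015, 0.0049, -0.002], [0, 0, 0], 0.8], [[-0.004, 0.0146, -0.003], [0, 0, 0], 0.8], [[-0.0065, 0.0244, -0.003], [0, 0, 0], 0.8], [[-0.009, 0.0341, -0.003], [0, 0, 0], 0.8], [[-0.0115, 0.0438, -0.003], [0, 0, 0], 0.8], [[-0.014, 0.0536, -0.003], [0, 0, 0], 0.8], [[-0.0165, 0.062, -0.003], [0, 0, 0], 0.8], [[-0.018, 0.0684, -0.003], [0, 0, 0], 0.8], [[-0.018, 0.0684, -0.003], [0, 0, 0], 0.8], [[-0.018, 0.0684, -0.003], [0, 0, 0], 0.8]])

```text
time: 7.15
tcp_pos: [527.2, 22.9, 125.5]
ee_rot: [-0.086, 0.076, -0.7, 0.705]
ft_force: [2.7, -7.7, 12.1]
finger_gap: 0.386
```

```bash
cat > look.py <<'E'
import sys
from rig import robot
from h import *
k=sys.argv[1]
s=robot.state();print(s["time"],s["tcp_pos"],s["ft_force"],s["ft_torque"],s["qvel"].round(3),Rq(s).as_matrix().round(4).tolist())
d={n:robot.read_camera(n) for n in("scene","side")}
pickle.dump((s,d),open(f"c{k}.pkl","wb"))
for n,(x,y,w,h,f) in dict(scene=(285,235,80,65,9),side=(190,245,85,60,9)).items():
    i=d[n]["img"][:,:,::-1];cv2.imwrite(f"pics/{n}{k}.png",cv2.resize(i[y:y+h,x:x+w],None,fx=f,fy=f,interpolation=cv2.INTER_CUBIC))
    cv2.imwrite(f"pics/full_{n}{k}.png",i)
E
python3 look.py 3
```

```text
7.15 [527.17244372  22.87027992 125.47932868] [ 2.67860126 -7.6930321  12.14515997] [-0.54082467 -0.05130887 -0.01075248] [-0.002 -0.001 -0.     0.005  0.001 -0.002] [[-0.9738, 0.0156, 0.2269], [-0.227, -0.0059, -0.9739], [-0.0138, -0.9999, 0.0093]]
```

View pics/scene3.png

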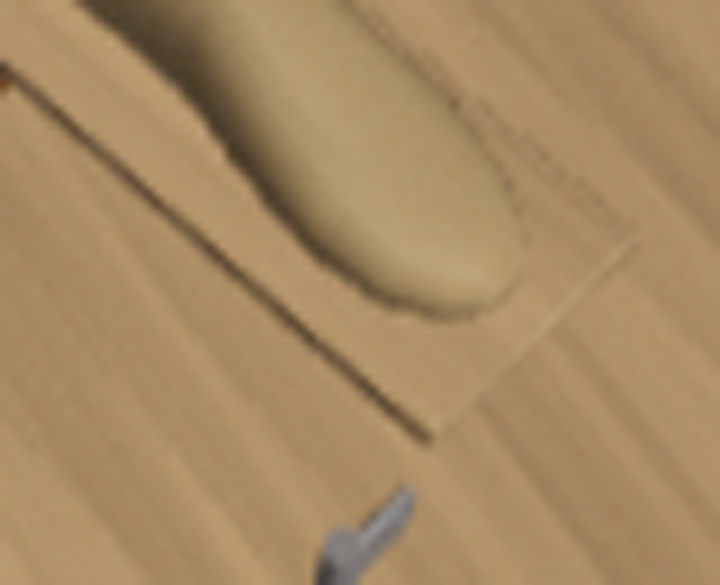

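View pics/side3.png

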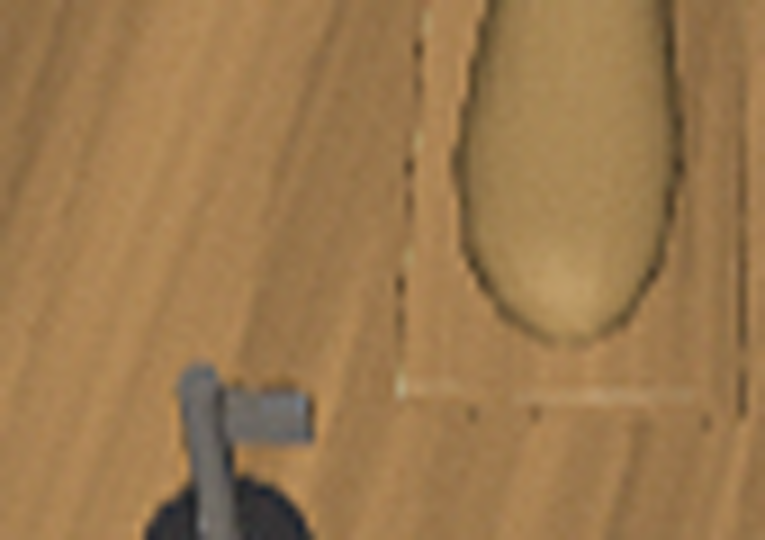

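View pics/full_scene3.png

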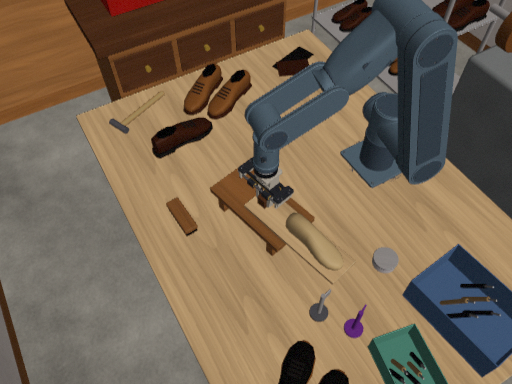

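```bash
cat > m3.py <<'E'
import sys
from h import *
def run(k,A):
    s,d=pickle.load(open(f"c{k}.pkl","rb"));S,D=d["scene"],d["side"]
    sc=lambda u,v:np.array([285+(u+.5)/9-.5,235+(v+.5)/9-.5])
    dc=lambda u,v:np.array([190+(u+.5)/9-.5,245+(v+.5)/9-.5])
    def tri(a,b):
        (o1,d1),(o2,d2)=ray(S,a),ray(D,b)
        t=np.linalg.lstsq(np.c_[d1,-d2],o2-o1,rcond=None)[0]
        p,q=o1+t[0]*d1,o2+t[1]*d2; return (p+q)/2,np.linalg.norm(p-q)
    x=np.array([np.cos(1.8),np.sin(1.8)])
    T=[onz(S,sc(*A["st"]),115),onz(D,dc(*A["dt"]),115)]
    for i,(a,b) in enumerate(A["c"]):
        p=[onz(S,sc(*a),115),onz(D,dc(*b),115)]
        t,e=tri(sc(*a),dc(*b));print("corner",t.round(1),e.round(1),"scene",p[0].round(1),"side",p[1].round(1))
        print(" remaining scene",((T[0]-p[0])[:2]@x).round(1),"side",((T[1]-p[1])[:2]@x).round(1))
    t,e=tri(sc(*A["st"]),dc(*A["dt"]));print("tip",t.round(1),e,[q.round(1) for q in T])
if __name__=="__main__":
    run(3,dict(st=(411,497),dt=(310,418),c=[((632,235),(742,398)),((433,435),(400,388))]))
    s,d=pickle.load(open("c3.pkl","rb"))
    dx=s["tcp_pos"]-[553.4,-100.5,0];x=np.array([np.cos(1.8),np.sin(1.8)]);print("moved",dx[:2]@x,dx[:2]@[-x[1],x[0]])
E
python3 m3.py
```

```text
corner [390.7 352.2 108.7] 0.9 scene [393.8 354.8 115. ] side [390.  354.9 115. ]
 remaining scene 12.0 side 12.9
corner [496.1 379.9 112.1] 0.8 scene [497.4 381.2 115. ] side [495.5 380.8 115. ]
 remaining scene 9.8 side 11.6
tip [518.8 398.4 118.7] 3.1683866409707586 [array([516.8, 395.8, 115. ]), array([519.8, 398.4, 115. ])]
moved 126.10281054996933 -2.4883424779541192
```

Call:
step_arm(moves=[[[-0.0015, 0.004, -0.0025], [0.001, 0.003, 0], 0.8], [[-0.003, 0.008, -0.003], [0.002, 0.006, 0], 0.8], [[-0.0045, 0.0115, -0.003], [0.004, 0.01, 0], 0.8], [[-0.005, 0.0135, -0.003], [0.005, 0.013, 0], 0.8], [[-0.005, 0.0135, -0.003], [0.005, 0.013, 0], 0.8], [[-0.005, 0.0135, -0.003], [0.005, 0.013, 0], 0.8], [[-0.005, 0.0135, -0.003], [0.005, 0.013, 0], 0.8]])

```text
time: 7.95
tcp_pos: [525.9, 33.1, 125.5]
ee_rot: [-0.084, 0.077, -0.7, 0.705]
ft_force: [2.3, -11.8, 12.3]
finger_gap: 0.384
```

```bash
python3 look.py 4
python3 - <<'E'
from h import *
s,d=pickle.load(open("c4.pkl","rb"))
dx=s["tcp_pos"]-[553.4,-100.5,0];x=np.array([np.cos(1.8),np.sin(1.8)]);print("moved",dx[:2]@x,dx[:2]@[-x[1],x[0]])
E
```

```text
7.95 [525.88761445  33.11033946 125.47722843] [  2.26674411 -11.79005606  12.32795246] [-1.29824407 -0.18150577  0.0729487 ] [-0.001  0.001  0.001  0.    -0.001  0.001] [[-0.9739, 0.0108, 0.2267], [-0.2268, -0.0061, -0.9739], [-0.0091, -0.9999, 0.0084]]
moved 136.36698417397068 -3.563677512281793
```

View pics/scene4.png

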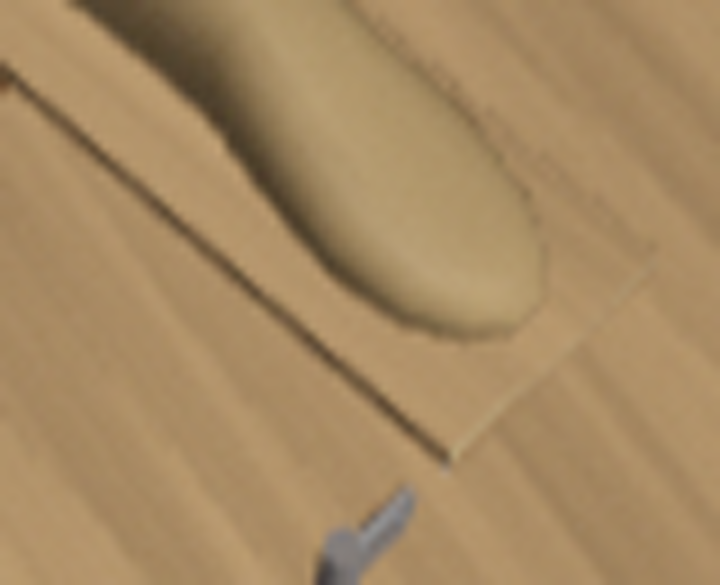

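View pics/side4.png

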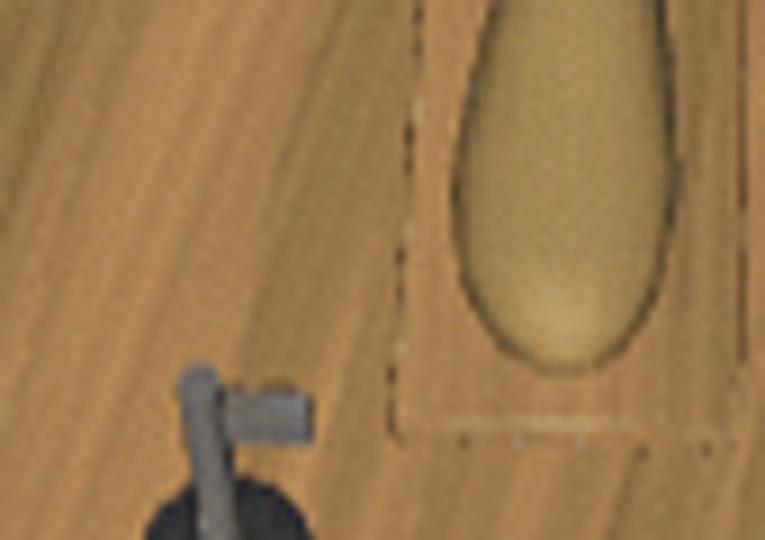

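Run:
```python
from m3 import *
run(4,dict(st=(411,497),dt=(310,418),c=[((652,252),(742,430)),((451,457),(395,425))]))
# predicted pixels of a flat board moved rigidly with the TCP, vs initial picks residuals
s,d=pickle.load(open("c4.pkl","rb"));S,D=d["scene"],d["side"]
for z in(0,):
  p=[516.525-27.5,50.938+133.6,1.80]
  P=pose(p,100,[[200,55,15],[200,-55,15]])
  print("scene crop",((proj(S,P)-[285,235]+.5)*9-.5).round(),"side crop",((proj(D,P)-[190,245]+.5)*9-.5).round())
  P=P-[0,0,5]
  print("5mm lower: scene",((proj(S,P)-[285,235]+.5)*9-.5).round(),"side",((proj(D,P)-[190,245]+.5)*9-.5).round())
```

```text
corner [388.  361.1 106.4] 0.6 scene [391.9 363.5 115. ] side [387.3 365.6 115. ]
 remaining scene 3.0 side 1.9
corner [494.4 389.3 107.8] 1.5 scene [496.8 390.8 115. ] side [493.2 393.5 115. ]
 remaining scene 0.3 side -1.2
tip [518.8 398.4 118.7] 3.1683866409707586 [array([516.8, 395.8, 115. ]), array([519.8, 398.4, 115. ])]
scene crop [[662. 257.]
 [452. 460.]] side crop [[733. 431.]
 [385. 417.]]
5mm lower: scene [[659. 264.]
 [450. 466.]] side [[732. 439.]
 [385. 424.]]
```

Run:
```python
from rig import robot
from h import *
s=robot.state();c=robot.read_camera("wrist");pickle.dump((s,c),open("w4.pkl","wb"))
cv2.imwrite("pics/w4.png",cv2.resize(c["img"][:,:,::-1],(800,600),interpolation=cv2.INTER_CUBIC))
```

```text
(no output)
```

View pics/w4.png

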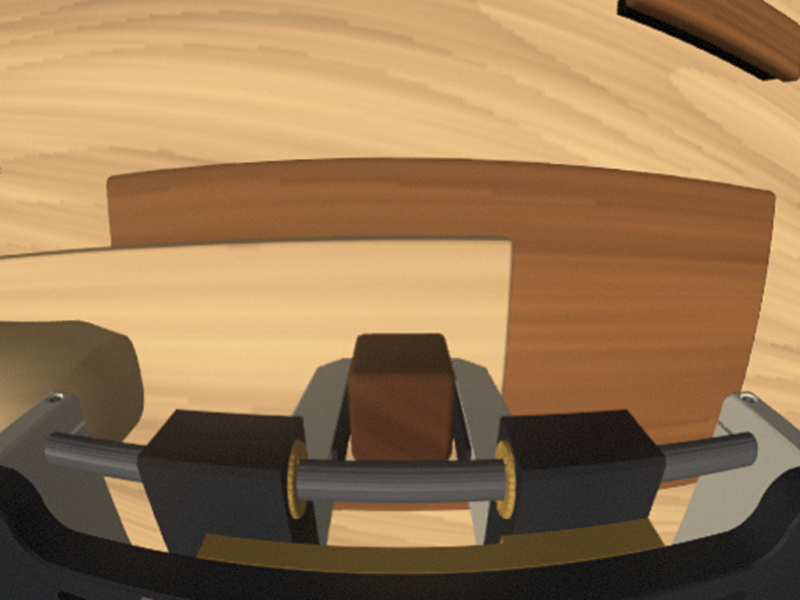

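The wrist view shows the board lying on the stand: stand corners at (107,178) and (773,192), board's inner corner at (511,240). I'll measure alignment from this.

Run:
```python
from h import *
s,c=pickle.load(open("w4.pkl","rb"))
f=lambda u,v,z:wonz(c,s,((u+.5)*512/800-.5,(v+.5)*384/600-.5),z)
a=f(108,179,100);b=f(773,192,100);m=f(440,159,100)
print("stand corners",a.round(1),b.round(1),np.linalg.norm(a-b))
yaw=np.arctan2(*(a-b)[:2][::-1]);print("stand yaw",yaw)
B=f(511,240,115);B2=f(112,246,115);B3=f(511-3,360,115)
print("board edge yaw",np.arctan2(*(B2-B)[:2][::-1]),"end yaw",np.arctan2(*(B3-B)[:2][::-1])-np.pi/2, B.round(1))
x=np.array([np.cos(yaw),np.sin(yaw)]);y=np.array([-x[1],x[0]])
print("board inner corner from stand -x corner: along",(B-b)[:2]@x,"lat",(B-b)[:2]@y, "-> overhang",(B-b)[:2]@x+400-340)
s2,c2=pickle.load(open("w2.pkl","rb"))
f=lambda u,v,z:wonz(c2,s2,((u+.5)*512/800-.5,(v+.5)*384/600-.5),z)
b=f(510,157,100);B=f(482,216,115);a=f(31,187,100);b2=f(493,427,100)
print("before: stand yaw",np.arctan2(*(a-b)[:2][::-1]),"L",np.linalg.norm(a-b),"along",(B-b)[:2]@x,"lat",(B-b)[:2]@y,"width",np.linalg.norm(b-b2),"overhang",(B-b)[:2]@x+60)
```

```text
stand corners [577.6 186.5 100. ] [ 652.6 -136.6  100. ] 331.78320788447314
stand yaw 1.798954221337966
board edge yaw 1.7945459530556114 end yaw -4.442113822083755 [588.4   4.9 115. ]
board inner corner from stand -x corner: along 152.4004908841978 lat 30.55543164124576 -> overhang 212.40049088419778
before: stand yaw 1.7994183400235062 L 332.2236510723376 along 18.407246246723794 lat 33.69159385720533 width 176.979162289582 overhang 78.40724624672379
```

```bash
cat > rect.py <<'E'
import sys
from h import *
def rect(c,z,x0=330,x1=420,y0=-130,y1=70,k=5):
    ps=[527.4,7.6,1.799]
    xs=np.arange(x0,x1,1/k);ys=np.arange(y0,y1,1/k)
    Y,X=np.meshgrid(ys,xs,indexing='ij')
    P=pose(ps,0,np.c_[X.ravel(),Y.ravel(),np.full(X.size,z)]);q=proj(c,P).astype(np.float32)
    return cv2.remap(c["img"],q[:,0].reshape(X.shape),q[:,1].reshape(X.shape),cv2.INTER_CUBIC)
if __name__=="__main__":
    k=sys.argv[1];s,d=pickle.load(open(f"c{k}.pkl","rb"))
    out=[]
    for n in("scene","side"):
        i=rect(d[n],115,k=4)[:,:,::-1].copy()
        i=cv2.normalize(i,None,0,255,cv2.NORM_MINMAX)
        for x in range(330,420,10): cv2.line(i,((x-330)*4,0),((x-330)*4,8),(255,255,255),1)
        out.append(i)
        # edge profile: mean over board y -45..45
        r=rect(d[n],115,k=4).astype(float).mean(2)
        for lo,hi in((-50,-15),(15,50)):
            p=r[(lo+130)*4:(hi+130)*4].mean(0);print(n,lo,hi,[f"{330+j/4:.0f}:{p[j]:.0f}" for j in range(0,360,4)][30:70])
    im=np.hstack(out);cv2.imwrite(f"pics/rect{k}.png",im[:600,:800]);print(im.shape)
E
python3 rect.py 4
```

```text
scene -50 -15 ['360:142', '361:143', '362:143', '363:143', '364:143', '365:143', '366:143', '367:143', '368:143', '369:143', '370:143', '371:143', '372:143', '373:142', '374:142', '375:142', '376:143', '377:145', '378:147', '379:148', '380:145', '381:140', '382:134', '383:131', '384:131', '385:132', '386:133', '387:134', '388:134', '389:134', '390:133', '391:134', '392:134', '393:134', '394:133', '395:133', '396:133', '397:133', '398:133', '399:133']
scene 15 50 ['360:137', '361:137', '362:137', '363:137', '364:137', '365:137', '366:137', '367:137', '368:137', '369:137', '370:137', '371:137', '372:137', '373:137', '374:137', '375:137', '376:138', '377:138', '378:139', '379:140', '380:141', '381:140', '382:138', '383:137', '384:138', '385:140', '386:141', '387:141', '388:140', '389:140', '390:141', '391:141', '392:141', '393:140', '394:140', '395:140', '396:140', '397:141', '398:140', '399:140']
side -50 -15 ['360:123', '361:124', '362:124', '363:124', '364:124', '365:124', '366:124', '367:124', '368:123', '369:123', '370:123', '371:123', '372:123', '373:123', '374:123', '375:122', '376:121', '377:122', '378:124', '379:127', '380:129', '381:130', '382:131', '383:129', '384:126', '385:122', '386:119', '387:116', '388:116', '389:116', '390:117', '391:118', '392:119', '393:120', '394:120', '395:119', '396:119', '397:119', '398:118', '399:118']
side 15 50 ['360:118', '361:118', '362:118', '363:118', '364:118', '365:118', '366:118', '367:118', '368:118', '369:118', '370:117', '371:117', '372:117', '373:117', '374:117', '375:118', '376:118', '377:119', '378:120', '379:122', '380:123', '381:124', '382:124', '383:123', '384:121', '385:118', '386:116', '387:114', '388:113', '389:112', '390:112', '391:113', '392:114', '393:115', '394:115', '395:115', '396:115', '397:114', '398:114', '399:114']
(800, 720, 3)
```

View pics/rect4.png

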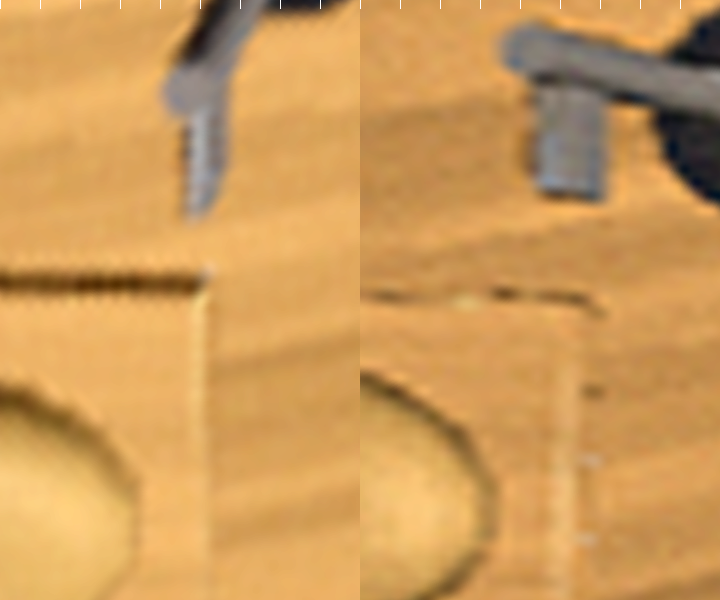

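Rectified views show the lit end face starting at x≈378.1. The blade's mid-plane is at 381.6 (scene) and 382.5 (side), so about 4 mm remain, and the two views agree on height. The board is flat. Nudging on.

Call:
step_arm(moves=[[[-0.002, 0.002, -0.002], [0.003, 0.004, 0], 0.8], [[-0.004, 0.004, -0.003], [0.006, 0.008, 0], 0.8], [[-0.006, 0.006, -0.003], [0.01, 0.014, 0], 0.8], [[-0.006, 0.0072, -0.003], [0.01, 0.014, 0], 0.8], [[-0.006, 0.0072, -0.003], [0.01, 0.014, 0], 0.8], [[-0.006, 0.0072, -0.003], [0.01, 0.014, 0], 0.8]])

```text
time: 8.7
tcp_pos: [524.1, 36.6, 125.5]
ee_rot: [-0.083, 0.079, -0.701, 0.704]
ft_force: [3.1, -11.3, 10.4]
finger_gap: 0.384
```

```bash
python3 look.py 5; python3 rect.py 5
python3 - <<'E'
from h import *
s,d=pickle.load(open("c5.pkl","rb"))
dx=s["tcp_pos"]-[553.4,-100.5,0];x=np.array([np.cos(1.8),np.sin(1.8)]);print("moved",dx[:2]@x,dx[:2]@[-x[1],x[0]])
E
```

```text
8.7 [524.05658287  36.62182881 125.4745436 ] [  3.10810475 -11.33682162  10.40034184] [-2.19723288 -0.62651975 -0.00797878] [ 0.     0.001 -0.     0.    -0.001  0.002] [[-0.9739, 0.0062, 0.2269], [-0.2269, -0.0026, -0.9739], [-0.0055, -1.0, 0.004]]
scene -50 -15 ['360:139', '361:139', '362:141', '363:141', '364:142', '365:142', '366:142', '367:143', '368:143', '369:143', '370:143', '371:143', '372:143', '373:143', '374:143', '375:142', '376:143', '377:143', '378:142', '379:142', '380:142', '381:144', '382:147', '383:151', '384:149', '385:142', '386:134', '387:130', '388:130', '389:132', '390:133', '391:134', '392:133', '393:133', '394:133', '395:133', '396:133', '397:133', '398:133', '399:133']
scene 15 50 ['360:135', '361:136', '362:136', '363:136', '364:136', '365:136', '366:136', '367:137', '368:137', '369:137', '370:137', '371:137', '372:137', '373:137', '374:137', '375:137', '376:137', '377:138', '378:138', '379:138', '380:138', '381:139', '382:140', '383:140', '384:139', '385:137', '386:135', '387:136', '388:137', '389:139', '390:140', '391:141', '392:141', '393:141', '394:141'
[... 319 characters left out ...]
27', '383:131', '384:134', '385:136', '386:135', '387:131', '388:126', '389:121', '390:118', '391:117', '392:118', '393:118', '394:118', '395:118', '396:118', '397:118', '398:118', '399:118']
side 15 50 ['360:115', '361:116', '362:117', '363:117', '364:117', '365:117', '366:117', '367:118', '368:118', '369:118', '370:118', '371:118', '372:118', '373:117', '374:117', '375:117', '376:117', '377:117', '378:117', '379:116', '380:116', '381:117', '382:121', '383:124', '384:127', '385:128', '386:128', '387:126', '388:122', '389:117', '390:114', '391:112', '392:112', '393:112', '394:112', '395:114', '396:114', '397:115', '398:114', '399:114']
(800, 720, 3)
moved 140.2026539682451 -2.578349481618088
```

View pics/rect5.png

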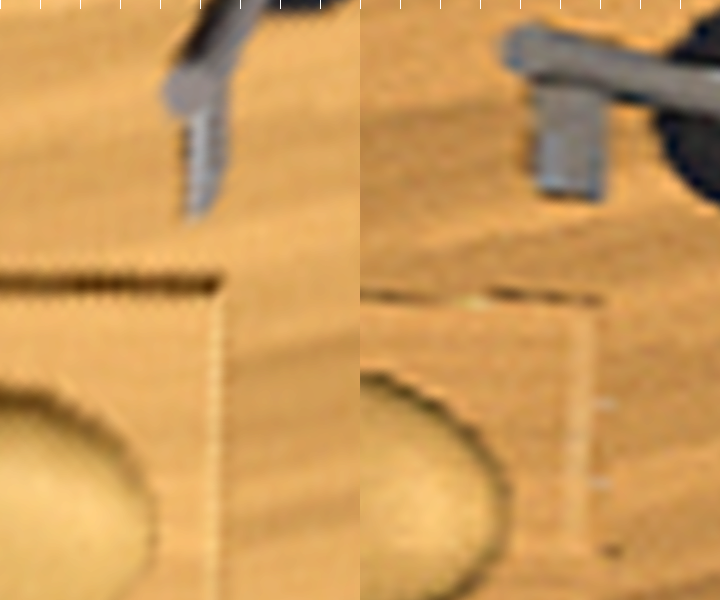

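Board end is now at about 382–383, against a mark of 381.6–382.5. It's still, held down with about 10 N. One last check of the whole scene.

View pics/full_side5.png

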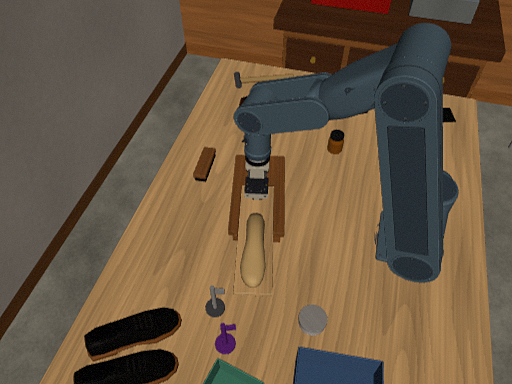

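```bash
python3 - <<'E'
from h import *
from rect import rect
s,d=pickle.load(open("c0.pkl","rb"))
for n in("scene","side"):
    r=rect(d[n],115,x0=220,x1=280,k=4).astype(float).mean(2)
    for lo,hi in((-50,-15),(15,50)):
        p=r[(lo+130)*4:(hi+130)*4].mean(0);print(n,lo,[f"{220+j/4:.0f}:{p[j]:.0f}" for j in range(0,240,4)][10:50])
E
python3 look.py 6 | head -1
```

```text
scene -50 ['230:137', '231:137', '232:137', '233:137', '234:137', '235:137', '236:137', '237:137', '238:137', '239:137', '240:138', '241:139', '242:140', '243:140', '244:138', '245:134', '246:131', '247:131', '248:132', '249:134', '250:136', '251:137', '252:137', '253:137', '254:137', '255:137', '256:137', '257:137', '258:137', '259:136', '260:136', '261:136', '262:135', '263:136', '264:136', '265:136', '266:136', '267:136', '268:135', '269:135']
scene 15 ['230:132', '231:132', '232:132', '233:132', '234:132', '235:132', '236:132', '237:131', '238:132', '239:132', '240:134', '241:135', '242:137', '243:137', '244:134', '245:130', '246:128', '247:127', '248:129', '249:131', '250:132', '251:133', '252:134', '253:133', '254:133', '255:133', '256:133', '257:133', '258:133', '259:133', '260:133', '261:134', '262:134', '263:134', '264:134', '265:133', '266:133', '267:133', '268:133', '269:133']
side -50 ['230:122', '231:122', '232:122', '233:121', '234:121', '235:121', '236:121', '237:121', '238:121', '239:122', '240:123', '241:124', '242:125', '243:126', '244:126', '245:125', '246:124', '2
[... 248 characters left out ...]
']
side 15 ['230:116', '231:116', '232:116', '233:116', '234:116', '235:115', '236:115', '237:115', '238:116', '239:118', '240:121', '241:123', '242:125', '243:126', '244:126', '245:124', '246:123', '247:120', '248:118', '249:117', '250:116', '251:117', '252:118', '253:119', '254:119', '255:119', '256:120', '257:120', '258:120', '259:120', '260:121', '261:122', '262:122', '263:122', '264:121', '265:120', '266:120', '267:120', '268:120', '269:120']
8.8 [524.06937086  36.62338031 125.48411261] [  3.09150763 -11.07164526  10.88601445] [-2.23242312 -0.64413909 -0.06282402] [ 0.    -0.001  0.001  0.    -0.002  0.   ] [[-0.9739, 0.0063, 0.2268], [-0.2269, -0.0026, -0.9739], [-0.0055, -1.0, 0.004]]
```

```bash
python3 -c "
from rig import robot
print(robot.hand_in())
s=robot.state();print(s['time'],s['tcp_pos'],s['ft_force'])"
```

```text
the job is handed in; nothing more can be done
None
the job is handed in; nothing more can be done
```

The board is out at the gauge and I handed the job in at about 8.8 s of the 32 s. I gripped the block with the jaws closing lengthwise at 40 N, pressed down lightly, and slid the board toe first by about 140 mm. The gripper is still holding it there.

**End position:** In the last pictures the board's outer end is at about 382–383 mm in the stand frame. The blade's middle plane measures 381.6 mm in the scene camera and 382.5 mm in the side camera. I estimate it is level with the blade to about ±1.5 mm.

**Flat and still:** Tool height stayed constant at about 125.5 mm, and the last force reading showed about 10 N pressing down with the joints at rest. The shift seen in the pictures was 140.9 and 141.4 mm, against 140.2 mm for the tool, so I see no sign of sag or tipping. The tool tilted up to about 0.9° from drag (sideways and lengthwise together). I brought it back to about 0.4°, and it still holds against about 11 N of drag.

**Disagreements:**
- The first wrist-camera estimate of the slide was 138.5 mm. Known lengths came out about 2% short in that camera, so it should read about 141.5 mm, and I relied on the scene and side cameras instead.
- The board also drifted about 2.6 mm sideways towards the gauge, leaving roughly 22 mm of clearance.

**Other things:** In the last full views I saw nothing disturbed. The gauge, its purple look-alike, the tin, the jar and the brush looked untouched. The arm hid the shoe from the side camera at the end, but it never came near it.

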